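# Hold a reference tile flush on the colour reader's sloped port

### The arm

A 6-joint arm with a two-finger parallel gripper is mounted at the origin on the work surface. World frame = base frame: x ahead of the robot, y to its left, z up, the work surface at z = 0. Lengths are in mm, angles in rad, forces in N, time in s.
With the tool pointing down it reaches from about 275 to 750 mm from the base axis. Payload 10.2 kg.
Tool frame: the origin (TCP) lies on the centre line of the jaws, within the pads' length; the fingertips stand bot.tips_ahead ahead of it and the grasp point (between the pads) lies 5 mm behind it (bot.tips_ahead is the distance from the TCP to the fingertips, in mm); z points along the fingers, y is the direction in which the jaws open and shut (so a half turn about z gives the same grasp; the last joint's range is limited). The gripper opens to 88 mm and grips with 3 to 60 N. Pads are 18 mm wide; open, the fingers measure 123 mm over their backs; the gripper's body (75 mm by 187 mm) begins 45 mm behind the grasp point.
Start: joints at [-1.572, 0.313, 1.498, -0, 1.331, -0.223], TCP at [115.479, -512.148, 252.72] pointing down, gripper open.
Joint ranges: [-2.94, 2.94], [-0.97, 2.17], [0.19, 2.56], [-1.23, 4.37], [0.02, 3.11], [-2.88, 2.88]. Speed limits (rad/s): [2.39, 2.39, 3.01, 3.14, 3.14, 3.14].

### API

Orientations are given as a unit quaternion [w, x, y, z].
In Python, from bench import bot, cams gives the robot as it stands. The module is installed in compiled form; this text tells all that it offers.
- The arm moves only by the tool carry_out, never from a script. Its argument "deltas" is a list of rows, each a list of 2 entries, a list of its own where there are three numbers: the shift along the tool's x, y, z in mm, then the turn about the tool's z in degrees. In form: [[[x, y, z], yaw], ...]. A call has 1 to 8 rows; each row is the pose to reach, as a shift and turn from the pose commanded when the call began, along the tool's axes at that moment; what a row does not reach only later rows make up. A row lasts 1/12 s, in which the tool goes at most 41.7 mm and 7.16 degrees, less where a joint would pass 70% of its speed; a pose out of reach is approached as far as the arm can. A call with a gripper value outside its range is refused whole. "hand" is the finger opening in mm, from 0 to 88.1, set as the call begins (left out, the last holds). The fingers move at their own pace and stop on an object; "grip_force" is the grip in N (left out, the last holds). Time passes only in rows, so rows that repeat a pose let the fingers close. It gives the time, the measured TCP pose, the force and the opening at its end, in the units of the state.
- bot.sense(): the state, without advancing time (a new reading comes with each control period).
- cams.get_image(name): name is "side" or "top" or "wrist"; returns a dict with "pixels" (384x512x3 uint8, blue, green, red), "K" (3x3 intrinsics, pixels), "rvec" (rotation vector, rad) and "tvec" (3), from world to camera coordinates, as OpenCV has them; the wrist camera has in their place "hand_eye" (4x4, takes a point from camera to tool coordinates, whose origin is the TCP and whose axes are the flange's). Camera axes: x right, y down, z forward; pixel columns grow to the right and rows downward; lengths in mm; the calibration is good to about 2 mm. A picture is of the moment at which its call begins: read the wrist's pose just before it. There is no depth.
- bot.job_done(): hands the job in, once; it reports no verdict.
The state is a dict: "time": time; "q": joint angles; "joint_velocities": joint speeds; "effort": joint torques, N m; "tool_pos": TCP position; "eef_rot": TCP orientation; "wrist_force": force on the tool from outside, world axes, zero at the start; "ft_torque": the same for the moment, N m; "width": finger opening in mm.
Only numpy, scipy, OpenCV 4.12 (cv2) and the standard library are available. Lean on these libraries where they do the work, as an engineer would, in place of code of your own. Each camera call takes 0.05 s, during which the arm holds its last target. There are 200 camera calls.

### The job

Pluck the blue reference tile by its post from its pocket in the tray, tilt it to the slope of the colour reader's port, and lay its smooth side flush on the port, centred over the dark window and square with the red outline. Press gently so that the sprung port plate sinks in a few millimetres, and finish while holding the tile there in the gripper, still pressed: do not let go. Leave the other tiles in their pockets and the cup and the bottle where they stand.

Things in the scene. Friction and masses are not known exactly. Their poses are not given: they have to be found in the camera images.
- blue_tile: Blue reference tile: a square plate 44 x 44 x 6 mm with an upright square grip post 14 x 14 mm in the middle of its back, rising 32 mm above the plate (38 mm overall). Origin: centre of the plate's underside, which is the smooth measuring face; z points out through the post, x and y along the plate's (and the post's) sides. Between about 40 and 85 g.
- yellow_tile: Yellow reference tile: a square plate 44 x 44 x 6 mm with an upright square grip post 14 x 14 mm in the middle of its back, rising 32 mm above the plate (38 mm overall). Origin: centre of the plate's underside, which is the smooth measuring face; z points out through the post, x and y along the plate's (and the post's) sides. Between about 40 and 85 g. A bystander.
- white_tile: White reference tile: a square plate 44 x 44 x 6 mm with an upright square grip post 14 x 14 mm in the middle of its back, rising 32 mm above the plate (38 mm overall). Origin: centre of the plate's underside, which is the smooth measuring face; z points out through the post, x and y along the plate's (and the post's) sides. Between about 40 and 85 g. A bystander.
- tray: Fixed grey pocket tray 56 x 160 x 12 mm with three square pockets in a row along its y axis, 52 mm apart (at y = -52, 0 and +52 mm), floor and walls 4 mm thick, pockets 48 mm square and 8 mm deep. Each pocket holds a tile, face down, post up; any tile may be in any pocket. Origin: centre of the underside, z up.
- reader: Fixed colour reader: grey base 170 x 150 mm and 40 mm high, with two cheeks 120 mm apart (105 mm high) that carry a black tilting head 100 x 100 mm, clamped stiffly at some slope between 17 and 40 degrees, different each time; behind the head a black hump 90 mm high. Origin: on the table under the head's tilt axis, which runs along the reader's y axis 90 mm up; the reader's x points away from the sloped side, to the hump.
- port_face (a point): Centre of the outer face of the sprung port plate on the head: an aluminium plate 60 x 60 x 6 mm with a dark round window 22 mm across in its middle and a red square outline 50 mm wide. Its z points out of the face (upwards, leaning towards the reader's front, -x), its y is level along the face, its x runs up the slope. At rest it lies 32 mm above the tilt axis along its z; it moves in with the plate.
- port (a joint): How far the sprung port plate is pushed in along the face's normal, in m: 0 out at rest, 0.008 at the stop. It starts to give at about 1.6 N and needs 0.8 N more for each mm (8 N at the stop).
- cup: Small clear sample cup, 36 mm across, 30 mm high, standing loose on the bench. Origin: centre of its underside. A bystander.
- bottle: White reagent bottle, 64 mm across, 160 mm high, standing loose on the bench. Origin: centre of its underside. A bystander.
Mind the look-alikes: they are no part of the job. There is more than one size of the blue_tile; the one meant has the size given above.

How it is judged:
By the outcome, as a careful person would: the job done as asked, in the order asked, and still so for the second after the job is handed in, while the arm keeps its last pose, push and grip.
It also fails if it takes over 42 s, if anything falls off the work surface, if the arm or the gripper's body presses on something with over 40 N, if the wrist force passes 120 N, or if a joint passes its speed limit or range.

## Working session

There is one attempt and no reset: what is moved stays moved. The work goes in short steps, Python scripts to look and compute and a tool call to move; the robot and the scene stay as the last step left them, time stands still between calls to the robot, and variables do not carry over. Pictures are saved under pics/ and viewed, about 8 in all and at most 12, crops included, and the job is handed in when it is done.

Besides the shell and the picture viewer there is one more tool, called after ">>>" in YAML: its name, and indented under it one key for each argument. carry_out: Moves the arm, as the interface text tells. Its arguments: {"type":"object","properties":{"deltas":{"type":"array"},"hand":{"type":"number"},"grip_force":{"type":"number"}},"required":["deltas"]}

```bash
mkdir -p pics; cat > h.py <<'E'
import numpy as np, cv2
from bench import bot, cams
from scipy.spatial.transform import Rotation as R
def cam(name):
    s=bot.sense(); d=cams.get_image(name); K=np.array(d["K"],float)
    if name=="wrist":
        q=s["eef_rot"]; T=np.eye(4); T[:3,:3]=R.from_quat([q[1],q[2],q[3],q[0]]).as_matrix(); T[:3,3]=s["tool_pos"]
        M=np.linalg.inv(T@np.array(d["hand_eye"]))
    else:
        M=np.eye(4); M[:3,:3]=cv2.Rodrigues(np.array(d["rvec"],float))[0]; M[:3,3]=np.ravel(d["tvec"])
    return d["pixels"],K,M
def save(name,fn):
    im,K,M=cam(name); np.savez("pics/"+fn+".npz",im=im,K=K,M=M); cv2.imwrite("pics/"+fn+".raw.png",im); return im,K,M
def load(fn):
    z=np.load("pics/"+fn+".npz"); return z["im"],z["K"],z["M"]
def ray(K,M,u,v):
    c=-M[:3,:3].T@M[:3,3]; d=M[:3,:3].T@np.linalg.solve(K,[u,v,1.]); return c,d/np.linalg.norm(d)
def atz(K,M,u,v,z):
    c,d=ray(K,M,u,v); return c+d*(z-c[2])/d[2]
def proj(K,M,P):
    p=(M[:3,:3]@np.atleast_2d(P).T).T+M[:3,3]; p=p@K.T; return p[:,:2]/p[:,2:]
def crop(fn,u0,v0,u1,v1,s,out):
    im=load(fn)[0][v0:v1,u0:u1]; cv2.imwrite("pics/"+out+".png",cv2.resize(im,None,fx=s,fy=s,interpolation=cv2.INTER_CUBIC))
E
python3 - <<'E'
from h import *
s=bot.sense(); print(s, bot.tips_ahead)
a,K,M=save("top","top0"); print(K,np.round(M,2))
b,K,M=save("side","side0"); print(np.round(M,2))
w,K,M=save("wrist","w0"); print(np.round(M,2))
cv2.imwrite("pics/a.png",cv2.resize(a,(800,600),interpolation=cv2.INTER_CUBIC))
cv2.imwrite("pics/b.png",cv2.resize(b,(800,600),interpolation=cv2.INTER_CUBIC))
E
```

```text
{'time': 0.0, 'q': array([-1.57236380e+00,  3.13437116e-01,  1.49841928e+00, -3.40261688e-08,
        1.33100656e+00, -2.23389784e-01]), 'joint_velocities': array([-0.00131504,  0.00160458, -0.00010831, -0.0009833 , -0.0004178 ,
       -0.0012192 ]), 'effort': array([ 9.87452586e-04, -4.02213013e+01, -2.52270502e+01,  6.94954768e-02,
        3.52516375e-02, -9.03527280e-05]), 'tool_pos': array([ 115.49773331, -511.90657441,  252.17435461]), 'eef_rot': array([-6.31137517e-04,  9.93855460e-01,  1.10683884e-01,  7.12737504e-05]), 'wrist_force': array([-0.45191956, -0.76430696, -0.16779382]), 'ft_torque': array([-0.0306038 , -0.01727143, -0.01264015]), 'width': 88.00923744012746} 14.0
[[398.86858219   0.         252.93401364]
 [  0.         398.86858219 190.23617733]
 [  0.           0.           1.        ]] [[ 2.0000e-02 -1.0000e+00  1.0000e-02 -3.2310e+01]
 [-1.0000e+00 -2.0000e-02 -6.0000e-02  5.9200e+02]
 [ 6.0000e-02 -1.0000e-02 -1.0000e+00  8.9997e+02]
 [ 0.0000e+00  0.0000e+00  0.0000e+00  1.0000e+00]]
[[ 9.6000e-01 -2.7000e-01 -0.0000e+00 -5.6902e+02]
 [-2.0000e-01 -7.0000e-01 -6.8000e-01  1.6865e+02]
 [ 1.9000e-01  6.6000e-01 -7.3000e-01  9.0394e+02]
 [ 0.0000e+00  0.0000e+00  0.0000e+00  1.0000e+00]]
[[ 2.2000e-01 -9.8000e-01 -0.0000e+00 -5.2534e+02]
 [-9.3000e-01 -2.1000e-01  3.1000e-01 -4.2800e+01]
 [-3.1000e-01 -7.0000e-02 -9.5000e-01  3.9128e+02]
 [ 0.0000e+00  0.0000e+00  0.0000e+00  1.0000e+00]]
```

View pics/a.png

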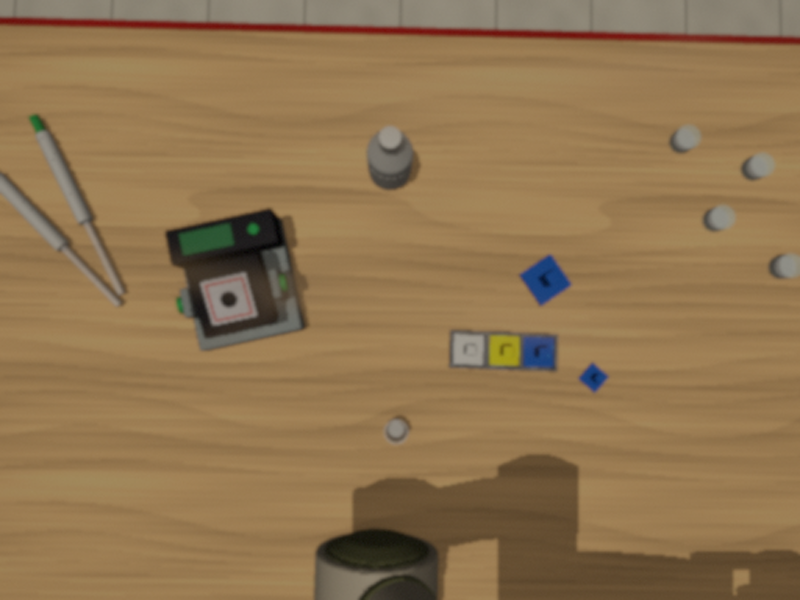

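View pics/b.png

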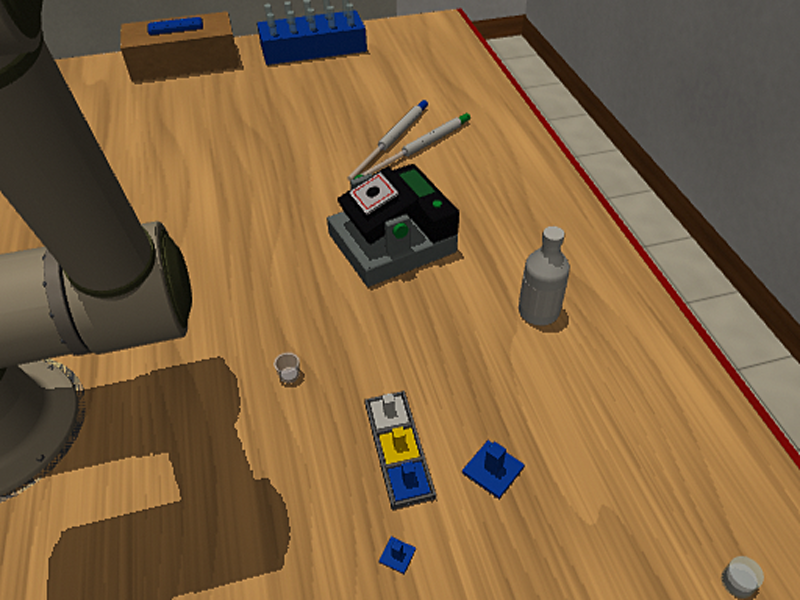

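```bash
python3 - <<'E'
from h import *
im,K,M=load("top0"); f=.64
g=lambda u,v,z:np.round(atz(K,M,u*f,v*f,z),1)
print("blue",g(540,352,42)); print("tray corners",g(450,332,12),g(557,336,12),g(556,369,12),g(451,368,12))
print("port",g(228,299,117),"corners",g(202,279,117),g(246,273,117),g(257,318,117),g(213,326,117))
print("cup",g(397,432,15),"bottle",g(390,138,160))
d=cams.get_image("wrist"); print(np.round(d["hand_eye"],3),d["K"])
E
```

```text
blue [ 516.8 -229.    42. ]
tray corners [ 543.  -102.7   12. ] [ 540.2 -261.6   12. ] [ 491.5 -260.3   12. ] [ 490.1 -104.9   12. ]
port [579.7 199.6 117. ] corners [605.3 234.5 117. ] [614.4 177.3 117. ] [555.6 161.  117. ] [544.  217.9 117. ]
cup [395.8 -27.   15. ] bottle [785.5  -8.2 160. ]
[[-1.00000e-03 -9.49000e-01 -3.14000e-01  8.19130e+01]
 [ 1.00000e+00 -1.00000e-03 -1.00000e-03  1.07500e+00]
 [ 1.00000e-03 -3.14000e-01  9.49000e-01 -1.31773e+02]
 [ 0.00000e+00  0.00000e+00  0.00000e+00  1.00000e+00]] [[313.73414121   0.         246.8206299 ]
 [  0.         313.73414121 196.27580005]
 [  0.           0.           1.        ]]
```

>>> carry_out:
  deltas:
    - [[20,-8,2],2]
    - [[60,-25,7],6]
    - [[98,-41,12],12.7]
    - [[136,-56,17],12.7]
    - [[174,-72,22],12.7]
    - [[212,-88,27],12.7]
    - [[250,-103,32],12.7]
    - [[288,-119,37],12.7]
  hand: 36

```text
time: 0.87
tool_pos: [369.6, -332.7, 215.9]
eef_rot: [0.0, 1.0, -0.0, 0.0]
wrist_force: [-0.1, -0.7, 0.3]
width: 37.3
```

>>> carry_out:
  deltas:
    - [[30,-22,2],0]
    - [[60,-45,5],0]
    - [[90,-68,8],0]
    - [[118,-90,12],0]
    - [[135,-104,15],0]
    - [[135,-104,15],0]
    - [[135,-104,15],0]

```text
time: 1.45
tool_pos: [503.4, -229.5, 200.6]
eef_rot: [-0.0, 1.0, 0.001, -0.0]
wrist_force: [-0.6, -0.0, 0.1]
width: 35.9
```

```bash
python3 - <<'E'
from h import *
im,K,M=save("wrist","w1"); print(bot.sense()["tool_pos"])
cv2.imwrite("pics/c.png",cv2.resize(im,(800,600),interpolation=cv2.INTER_CUBIC))
E
```

```text
[ 502.8609044  -230.28966191  200.8305671 ]
```

View pics/c.png

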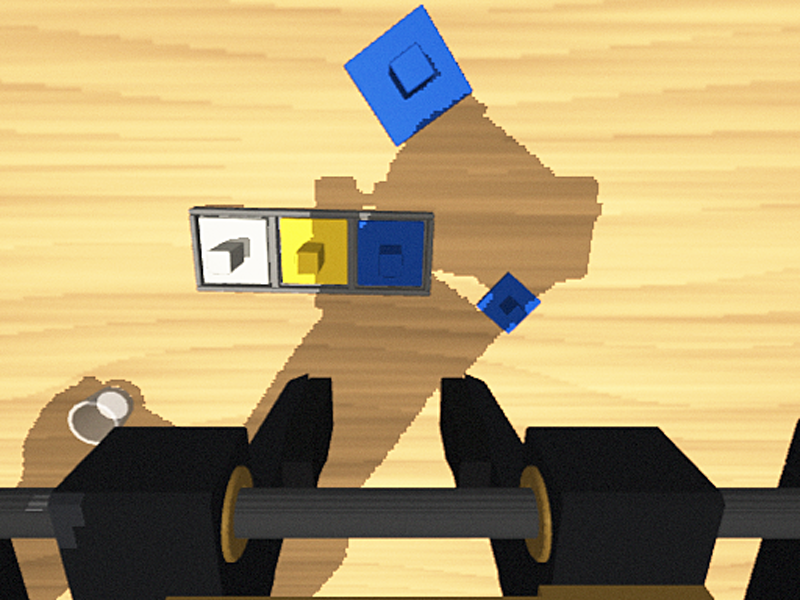

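```bash
python3 - <<'E'
from h import *
im,K,M=load("w1"); c=im[128:192,120:282]; c=np.clip(c.astype(float)*1.6,0,255).astype(np.uint8)
cv2.imwrite("pics/d.png",cv2.resize(c,(810//1,320),interpolation=cv2.INTER_CUBIC)[:, :800])
E
```

```text
(no output)
```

View pics/d.png

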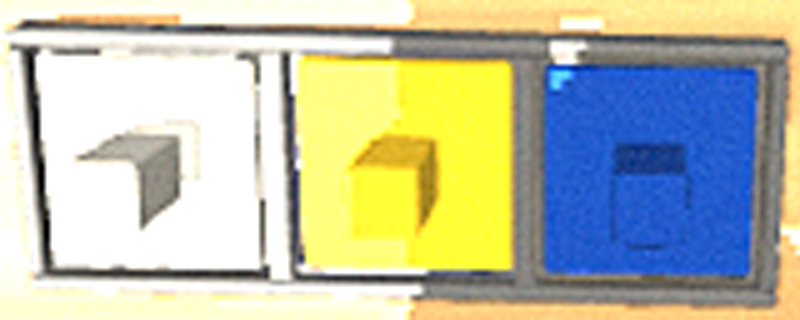

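```bash
python3 - <<'E'
from h import *
im,K,M=load("w1"); g=lambda u,v,z:np.round(atz(K,M,u/5+120-.4,v/5+128-.4,z),1)
print("plate");P=[g(*p,10) for p in [(545,67),(757,70),(750,276),(541,275)]]; print(*P,np.mean(P,0))
print("post",g(650,210,42)); 
T=[g(*p,12) for p in [(12,28),(787,43),(775,303),(35,290)]]; print(*T,np.mean(T,0))
a=lambda p,q:np.degrees(np.arctan2((p-q)[1],(p-q)[0]))
print(a(P[0],P[1]),a(P[3],P[2]),a(P[0],P[3]),a(P[1],P[2]),a(T[0],T[1]),a(T[3],T[2]))
E
```

```text
plate
[ 538.1 -211.6   10. ] [ 537.5 -255.    10. ] [ 493.7 -254.6   10. ] [ 493.9 -210.    10. ] [ 515.8 -232.8   10. ]
post [ 515.8 -232.9   42. ]
[ 546.  -104.3   12. ] [ 543.3 -260.7   12. ] [ 488.3 -259.9   12. ] [ 491.  -102.4   12. ] [ 517.15  -181.825   12.   ]
89.20794290783758 89.7430699754965 -2.0731501488464175 -0.5232345821841914 89.01097673038136 89.01788283677581
```

>>> carry_out:
  deltas:
    - [[6,1,20],0.9]
    - [[12.5,2.6,55],0.9]
    - [[12.5,2.6,90],0.9]
    - [[12.5,2.6,115],0.9]
    - [[12.5,2.6,115],0.9]
    - [[12.5,2.6,115],0.9]

```text
time: 2.0
tool_pos: [514.9, -233.6, 86.2]
eef_rot: [-0.0, 1.0, -0.009, -0.001]
wrist_force: [-0.6, -0.3, 1.6]
width: 36.1
```

```bash
python3 - <<'E'
from h import *
for i in range(3):
    im,K,M=save("wrist","w2"); print(bot.sense()["tool_pos"],bot.sense()["eef_rot"])
c=im[100:384,130:400]
cv2.imwrite("pics/e.png",cv2.resize(np.clip(c*1.5,0,255).astype(np.uint8),None,fx=2.1,fy=2.1,interpolation=cv2.INTER_CUBIC))
E
```

```text
[ 515.72735525 -233.89800797   87.56294862] [ 5.31841322e-04  9.99964366e-01 -8.39804531e-03  6.76427718e-04]
[ 516.13292173 -233.90968934   88.17078828] [ 9.60515667e-04  9.99964703e-01 -8.24606715e-03  1.29313744e-03]
[ 516.26137347 -233.76142192   88.28295017] [ 0.00108667  0.99996562 -0.00808789  0.00146947]
```

View pics/e.png

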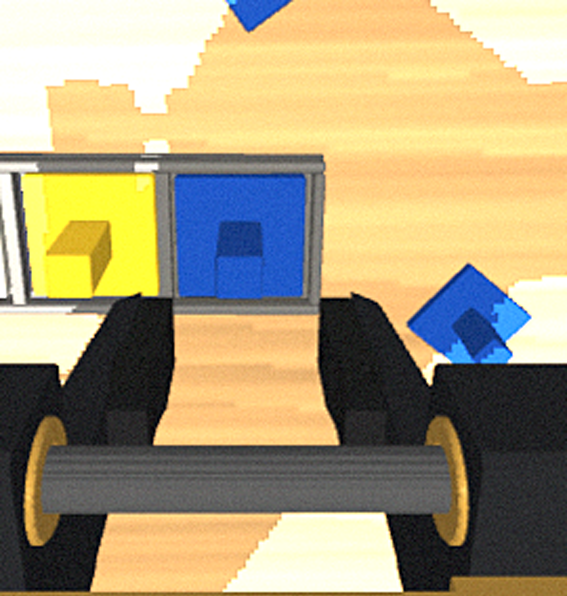

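```bash
python3 - <<'E'
from h import *
im,K,M=load("w2"); g=lambda u,v,z:np.round(atz(K,M,u/2.1+130-.25,v/2.1+100-.25,z),1)
print(g(240,274,42), *[g(*p,10) for p in [(175,175),(305,174),(303,298),(173,298)]])
E
```

```text
[ 517.3 -233.2   42. ] [ 539.  -211.9   10. ] [ 538.5 -254.9   10. ] [ 493.2 -254.7   10. ] [ 494.  -208.9   10. ]
```

>>> carry_out:
  deltas:
    - [[0,-0.5,15],0]
    - [[0,-0.5,32],0]
    - [[0,-0.5,45],0]
    - [[0,-0.5,52],0]
    - [[0,-0.5,53],0]
    - [[0,-0.5,53],0]
    - [[0,-0.5,53],0]
    - [[0,-0.5,53],0]

```text
time: 2.82
tool_pos: [516.2, -232.6, 34.1]
eef_rot: [0.001, 1.0, -0.008, 0.001]
wrist_force: [-0.1, 0.5, 0.3]
width: 35.9
```

>>> carry_out:
  deltas:
    - [[0,0,0],0]
    - [[0,0,0],0]
    - [[0,0,0],0]
    - [[0,0,0],0]
    - [[0,0,0],0]
    - [[0,0,0],0]
    - [[0,0,0],0]
    - [[0,0,0],0]
  hand: 8
  grip_force: 12

```text
time: 3.48
tool_pos: [515.7, -232.3, 33.2]
eef_rot: [0.0, 1.0, -0.008, 0.0]
wrist_force: [-1.3, 0.5, 3.2]
width: 13.6
```

>>> carry_out:
  deltas:
    - [[0,0,-6],0]
    - [[0,0,-20],0]
    - [[0,0,-45],0]
    - [[0,0,-80],0]
    - [[0,-15,-115],0]
    - [[0,-45,-150],-4]
    - [[1,-80,-180],-8]
    - [[2,-115,-195],-10]

```text
time: 4.15
tool_pos: [519.4, -121.4, 228.9]
eef_rot: [0.001, 0.997, 0.08, 0.001]
wrist_force: [0.1, 0.2, 0.0]
width: 14.1
```

>>> carry_out:
  deltas:
    - [[6,-35,0],0]
    - [[12,-70,0],0]
    - [[19,-108,0],0]
    - [[26,-146,0],0]
    - [[32,-184,0],0]
    - [[39,-222,0],0]
    - [[45,-255,0],0]
    - [[50,-280,0],0]

```text
time: 4.82
tool_pos: [523.7, 165.4, 226.1]
eef_rot: [-0.0, 0.997, 0.08, -0.0]
wrist_force: [-0.1, -0.3, -0.9]
width: 13.9
```

>>> carry_out:
  deltas:
    - [[4,-15,0],0]
    - [[5,-22,0],0]
    - [[5,-22,0],0]
    - [[5,-22,0],0]
    - [[5,-22,0],0]
    - [[5,-22,0],0]

```text
time: 5.32
tool_pos: [525.9, 184.2, 225.9]
eef_rot: [0.0, 0.997, 0.079, -0.0]
wrist_force: [-0.9, 0.3, -1.1]
width: 14.2
```

```bash
python3 - <<'E'
from h import *
im,K,M=save("wrist","w3"); s=bot.sense(); print(s["tool_pos"],s["eef_rot"],s["width"])
save("top","top3"); save("side","side3")
cv2.imwrite("pics/f.png",cv2.resize(im,(800,600),interpolation=cv2.INTER_CUBIC))
E
```

```text
[525.92322216 184.28772355 225.93321357] [5.15473325e-05 9.96896802e-01 7.87195274e-02 2.11193857e-05] 14.199635031230324
```

View pics/f.png

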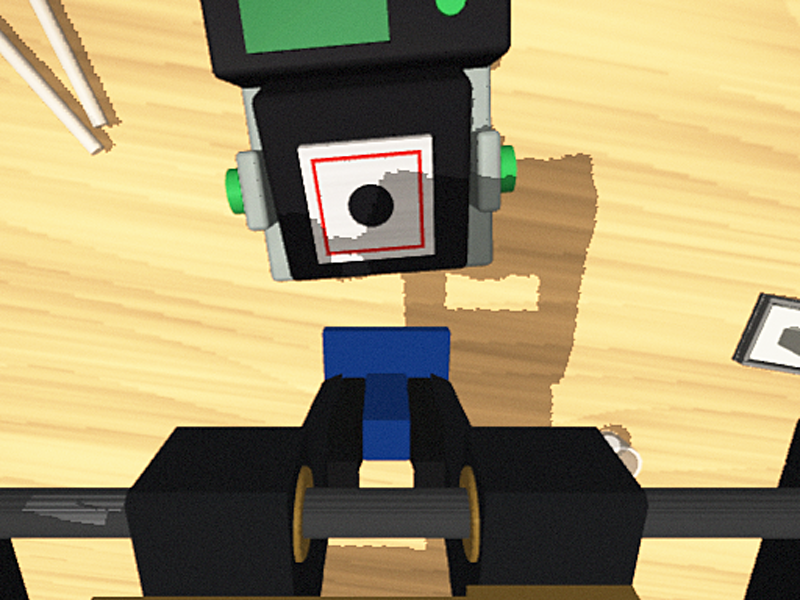

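```bash
python3 - <<'E'
from h import *
a=load("w3")[0][80:176,182:286]; b=load("side3")[0][100:148,200:300]
a=cv2.resize(a,None,fx=5,fy=5,interpolation=cv2.INTER_CUBIC); b=cv2.resize(b[:, :40],None,fx=7,fy=7,interpolation=cv2.INTER_CUBIC)
o=np.zeros((480,800,3),np.uint8); o[:480,:520]=a; o[:336,520:800]=b; cv2.imwrite("pics/g.png",o)
E
```

```text
(no output)
```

View pics/g.png

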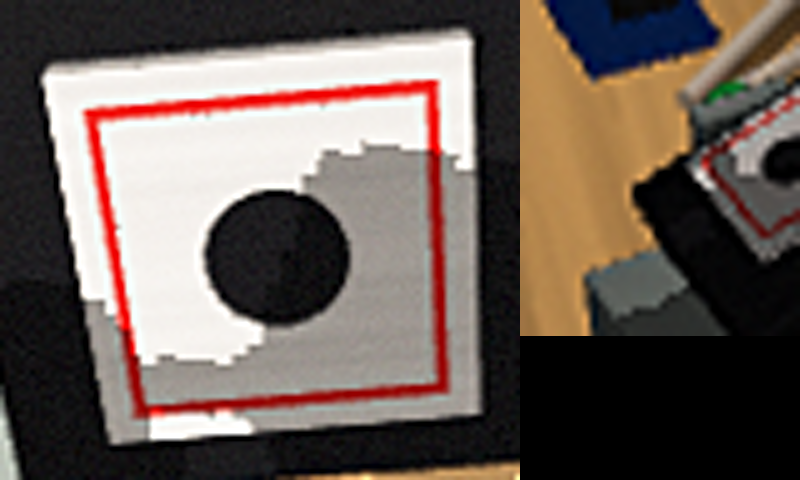

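```bash
cat > fit.py <<'E'
from h import *
from scipy.optimize import least_squares
W=np.array([(86,112),(438,81),(448,393),(136,418),(278,257),(472,42),(481,413),(110,444)],float)/5+[182,80]-.4
o=25.;m=30.
Wl=np.array([(o,o,0),(o,-o,0),(-o,-o,0),(-o,o,0),(0,0,0),(m,-m,0),(-m,-m,0),(-m,m,0)])
S=np.array([(226.1,122.9),(235.3,133.7),(238.6,123.3)])-.4; Sl=np.array([(-o,o,0),(-o,-o,0),(0,0,0)])
_,Kw,Mw=load("w3"); _,Ks,Ms=load("side3"); _,Kt,Mt=load("top0")
T=np.array([(202,279),(246,273),(257,318),(213,326),(228,299)])*.64; Tl=np.array([(m,m,0),(m,-m,0),(-m,-m,0),(-m,m,0),(0,0,0)])
def pose(p):
    x,y,psi,th=p; Rz=R.from_euler('z',psi).as_matrix(); A=Rz@R.from_euler('y',-th).as_matrix()
    return A, np.array([x,y,90])+A@[0,0,32.]
def pts(p,L): A,c=pose(p); return L@A.T+c
def res(p,ws=.3,wt=.3): return np.r_[(proj(Kw,Mw,pts(p,Wl))-W).ravel(), ws*(proj(Ks,Ms,pts(p,Sl))-S).ravel(), wt*(proj(Kt,Mt,pts(p,Tl))-T).ravel()]
if __name__=="__main__":
    for ws,wt in [(0,0),(.3,.3),(1,1)]:
        r=least_squares(lambda p:res(p,ws,wt),[590,200,.15,.5]); A,c=pose(r.x)
        print(r.x[:2],np.degrees(r.x[2:]),c,np.sqrt(np.mean(res(r.x,1,1)[:16]**2))); 
    print(np.round(res(r.x,1,1).reshape(-1,2),1).tolist())
E
python3 fit.py
```

```text
[588.78557385 201.46640184] [13.66255413 19.43288319] [578.44035261 198.95167054 120.1770198 ] 0.3351393022323027
[588.75910447 201.43893643] [13.62981913 19.35246156] [578.45362264 198.94009996 120.1919337 ] 0.3362108539282163
[588.52991545 201.1903557 ] [13.34890003 18.6642405 ] [578.5659006  198.82598143 120.31712623] 0.42513437303299995
[[-0.4, -0.7], [0.6, -0.2], [0.3, -0.1], [-0.0, -0.4], [0.0, 0.4], [0.8, -0.2], [0.1, 0.8], [-0.1, 0.2], [0.1, 0.3], [-0.1, 0.8], [0.6, -0.1], [-2.0, 2.4], [-0.9, -0.0], [-0.4, -1.0], [-0.9, 0.0], [-0.0, 0.5]]
```

>>> carry_out:
  deltas:
    - [[15,-2,3],-1]
    - [[35,-4,15],-3]
    - [[50,-6,32],-4.6]
    - [[57.7,-6.5,48],-4.6]
    - [[57.7,-6.5,57],-4.6]
    - [[57.7,-6.5,60],-4.6]
    - [[57.7,-6.5,60],-4.6]
    - [[57.7,-6.5,60],-4.6]

```text
time: 6.13
tool_pos: [581.6, 200.7, 166.9]
eef_rot: [-0.0, 0.993, 0.119, 0.001]
wrist_force: [0.6, 0.3, -0.3]
width: 13.5
```

```bash
python3 - <<'E'
from fit import *
for i in range(3): im,K,M=save("wrist","w4")
s=bot.sense(); q=s["eef_rot"]; print(s["tool_pos"],np.degrees(2*np.arctan2(q[2],q[1])),s["wrist_force"],s["width"])
cv2.imwrite("pics/h.png",cv2.resize(im[60:320,100:420],None,fx=2.5,fy=2.3,interpolation=cv2.INTER_CUBIC))
E
```

```text
[581.82609468 200.77644935 166.99315428] 13.705437079017093 [-0.16559503  0.37547111 -0.13145586] 13.652446979227369
```

View pics/h.png

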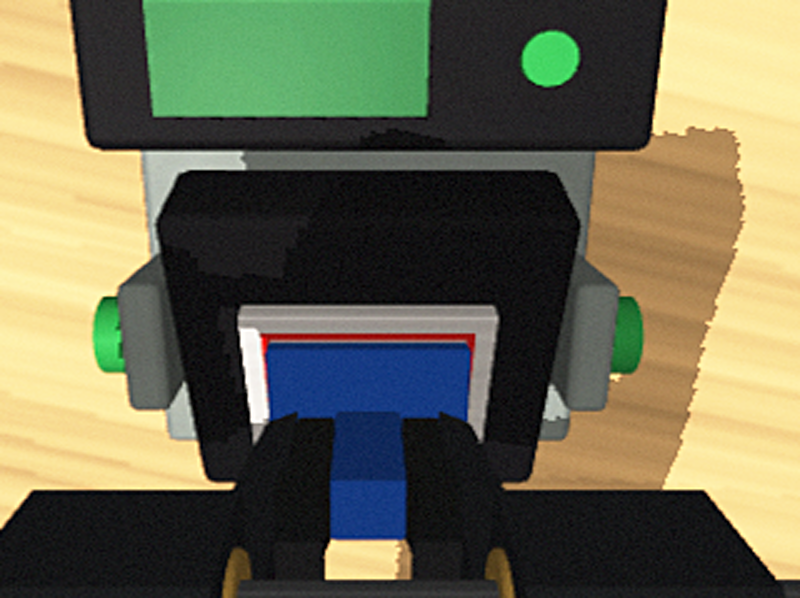

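>>> carry_out:
  deltas:
    - [[0,0,2],0]
    - [[0,0,4],0]
    - [[0,0,6],0]
    - [[0,0,7],0]
    - [[0,0,8],0]
    - [[-0.5,0,9],0]
    - [[-1,0,9.5],0]
    - [[-1,0,9.5],0]
  grip_force: 5

```text
time: 6.95
tool_pos: [580.8, 200.6, 156.5]
eef_rot: [0.0, 0.993, 0.119, 0.0]
wrist_force: [-0.2, 0.3, 1.1]
width: 13.8
```

>>> carry_out:
  deltas:
    - [[-0.7,0,0.5],0]
    - [[-1.4,0,1],0]
    - [[-2.1,0,1.6],0]
    - [[-2.8,0,2.2],0]
    - [[-3.5,0,2.8],0]
    - [[-4.2,0,3.4],0]
    - [[-4.9,0,4],0]
    - [[-5,0,4],0]

```text
time: 7.62
tool_pos: [575.7, 199.4, 152.2]
eef_rot: [0.0, 0.993, 0.119, -0.0]
wrist_force: [0.5, 0.9, 1.4]
width: 14.1
```

>>> carry_out:
  deltas:
    - [[-0.7,0,0.5],0]
    - [[-1.4,0,1],0]
    - [[-2.1,0,1.6],0]
    - [[-2.8,0,2.2],0]
    - [[-3.5,0,2.8],0]
    - [[-4.2,0,3.4],0]
    - [[-4.9,0,4],0]
    - [[-5,0,4],0]

```text
time: 8.28
tool_pos: [570.9, 198.2, 148.2]
eef_rot: [0.0, 0.993, 0.119, -0.0]
wrist_force: [0.2, 1.3, 1.7]
width: 13.6
```

```bash
python3 - <<'E'
from fit import *
F=[]
for i in range(4): im,K,M=save("wrist","w5"); s=bot.sense(); F.append(s["wrist_force"])
b=save("side","side5")[0]
print(s["tool_pos"],np.round(np.mean(F,0),2),s["width"])
a=cv2.resize(im[140:260,160:340],None,fx=4.4,fy=4.4,interpolation=cv2.INTER_CUBIC)
cv2.imwrite("pics/i.png",a)
E
```

```text
[570.92402326 198.16610033 148.24164921] [-0.17 -0.27  1.04] 14.143886979899623
```

View pics/i.png

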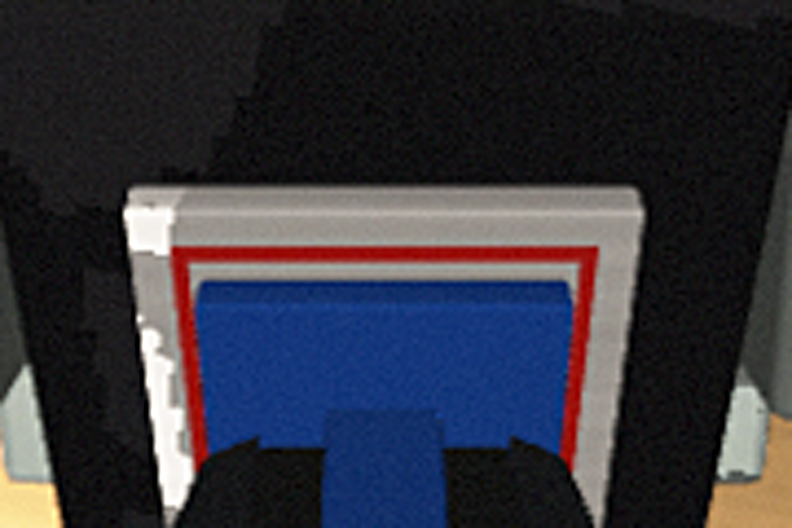

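```bash
cat > chk.py <<'E'
from fit import *
th0=[np.radians(13.63),np.radians(19.35)]
def run(fn,off,sc,red,bot_e,top_e,s=0.):
    _,K,M=load(fn); px=lambda l:(np.array(l,float)/sc+off-.5+.5/sc)
    L=np.array([(25,25,0),(25,-25,0)]); 
    def rp(p): A,c=pose(np.r_[p[:2],th0[0],th0[1]]); return (proj(K,M,(L-[0,0,s])@A.T+c)-px(red)).ravel()
    r=least_squares(rp,[588.7,201.4]); A,c=pose(np.r_[r.x,th0]); c=c-A[:,2]*s
    print("port",np.round(c,1),"res",np.round(rp(r.x),2))
    B=np.array([(22,22,0),(22,-22,0)]);T=B+[0,0,6.]
    def tp(p): # lateral, slope offset of uphill bottom edge, tilt error (deg, + = still too level), yaw
        def f(P): 
            Q=(P-[22,0,0])@R.from_euler('yz',[p[2],p[3]],degrees=True).as_matrix().T+[22+p[1],p[0],0]
            return proj(K,M,Q@A.T+c)
        return np.r_[(f(B)-px(bot_e)).ravel(),(f(T)-px(top_e)).ravel()]
    q=least_squares(tp,[0,0,0,0]); print("tile y,x off, tilt err, yaw",np.round(q.x,2),"res",np.round(q.fun,2))
E
python3 - <<'E'
from chk import *
run("w5",[160,140],4.4,[(172,248),(598,248)],[(199,282),(570,282)],[(196,304),(573,304)])
run("w5",[160,140],4.4,[(172,248),(598,248)],[(199,282),(570,282)],[(196,302),(573,302)])
E
```

```text
port [579.2 199.1 120.2] res [-0.73 -0.    0.73  0.08]
tile y,x off, tilt err, yaw [ 0.05 -2.09 14.49  0.06] res [-0.25  0.08  0.26  0.08 -1.07  0.06  1.06  0.07]
port [579.2 199.1 120.2] res [-0.73 -0.    0.73  0.08]
tile y,x off, tilt err, yaw [ 0.05 -2.1  16.96  0.06] res [-0.25  0.09  0.26  0.09 -1.09  0.06  1.09  0.06]
```

```bash
python3 - <<'E'
from h import *
b=load("side5")[0][70:170,190:310]; a=load("w5")[0][215:315,205:285]; a0=load("w4")[0][215:315,205:285]
o=np.zeros((600,800,3),np.uint8); o[:400,:480]=cv2.resize(b,None,fx=4,fy=4,interpolation=cv2.INTER_CUBIC)
k=lambda x:cv2.resize(np.clip(x*2.5,0,255).astype(np.uint8),(240,300),interpolation=cv2.INTER_CUBIC)
o[:300,490:730]=k(a0); o[300:,490:730]=k(a); cv2.imwrite("pics/j.png",o)
E
```

```text
(no output)
```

View pics/j.png

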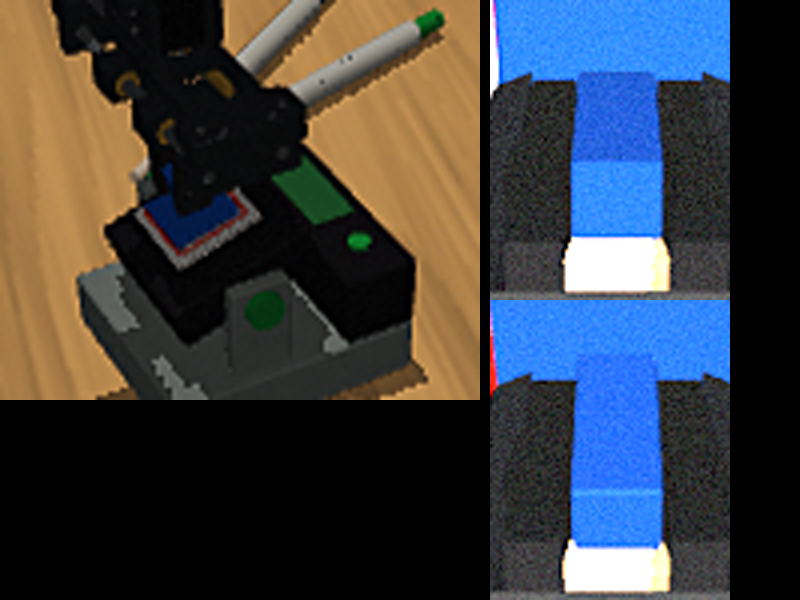

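```bash
cat > pnp.py <<'E'
from fit import *
def tile(fn,obj,img):
    _,K,M=load(fn); ok,rv,tv=cv2.solvePnP(np.array(obj,float),np.array(img,float),K,None)
    rep=cv2.projectPoints(np.array(obj,float),rv,tv,K,None)[0][:,0]-img
    Rw=M[:3,:3].T@cv2.Rodrigues(rv)[0]; p=M[:3,:3].T@(tv.ravel()-M[:3,3])
    # in the reader yaw frame: x up-slope
    A=R.from_euler('z',13.63,degrees=True).as_matrix()
    n=A.T@Rw[:,2]; xx=A.T@Rw[:,0]
    print("origin",np.round(p,1),"slope",np.round(np.degrees(np.arctan2(-n[0],n[2])),1),"roll",np.round(np.degrees(np.arctan2(n[1],n[2])),1),"yaw err",np.round(np.degrees(np.arctan2(xx[1],xx[0])),1),"rms",np.sqrt((rep**2).mean()).round(2))
    Ap,c=pose([588.77,201.45,np.radians(13.63),np.radians(19.35)]); print("in port frame",np.round(Ap.T@(p-c),1)); return rep
obj=[(7,7,6),(7,-7,6),(7,7,38),(7,-7,38),(-7,7,38),(-7,-7,38),(22,22,0),(22,-22,0),(22,22,6),(22,-22,6)]
def im3(l): return [((x-490)/3+205-.33,y/3+215-.33) for x,y in l]
def im44(l): return [(x/4.4+160-.4,y/4.4+140-.4) for x,y in l]
E
python3 - <<'E'
from pnp import *
r=tile("w5",obj,np.array(im3([(579,54),(657,54),(571,192),(662,192),(572,246),(662,246)])+im44([(199,282),(570,282),(196,304),(573,304)])))
print(r.round(1).tolist())
E
```

```text
origin [576.1 198.2 117.1] slope 16.1 roll 0.3 yaw err 0.4 rms 0.67
in port frame [-3.3 -0.2 -2.1]
[[-0.1, -0.7], [-0.2, -0.8], [-0.2, -0.6], [0.1, -0.6], [0.5, 1.0], [-0.5, 1.0], [0.8, -0.7], [-0.5, -0.8], [0.1, 1.1], [-0.0, 1.0]]
```

>>> carry_out:
  deltas:
    - [[0.3,0,0.9],0]
    - [[0.6,0,1.9],0]
    - [[1,0,2.8],0]
    - [[1.3,0,3.8],0]
    - [[1.3,0,3.8],0]
    - [[1.3,0,3.8],0]
    - [[1.3,0,3.8],0]

```text
time: 9.12
tool_pos: [572.1, 198.5, 144.5]
eef_rot: [0.0, 0.993, 0.119, -0.0]
wrist_force: [-3.5, -1.5, 3.3]
width: 13.3
```

```bash
python3 - <<'E'
from h import *
F=[];P=[]
for i in range(6): save("wrist","w6"); s=bot.sense(); F.append(s["wrist_force"]);P.append(s["tool_pos"])
print(np.mean(P,0),np.round(np.mean(F,0),2),np.round(np.std(F,0),2),s["ft_torque"])
E
```

```text
[572.22267296 198.48957958 144.54520521] [-3.69 -0.9   2.38] [0.5  0.51 0.53] [-0.12541974  0.51384344  0.04695115]
```

>>> carry_out:
  deltas:
    - [[0,0,0],0]
    - [[0,0,0],0]
    - [[0,0,0],0]
  grip_force: 12

```text
time: 9.67
tool_pos: [572.3, 198.5, 144.5]
eef_rot: [-0.0, 0.993, 0.119, -0.0]
wrist_force: [-3.5, -0.5, 2.4]
width: 13.7
```

```bash
python3 - <<'E'
from h import *
im,_,_=save("wrist","w7"); s=bot.sense(); print(s["tool_pos"],s["wrist_force"])
o=np.clip(im[180:325,165:325]*2.,0,255).astype(np.uint8)
cv2.imwrite("pics/k.png",cv2.resize(o,(640,580),interpolation=cv2.INTER_CUBIC))
E
```

```text
[572.27784614 198.5178382  144.51281089] [-3.88760772 -0.30134583  3.06823097]
```

View pics/k.png

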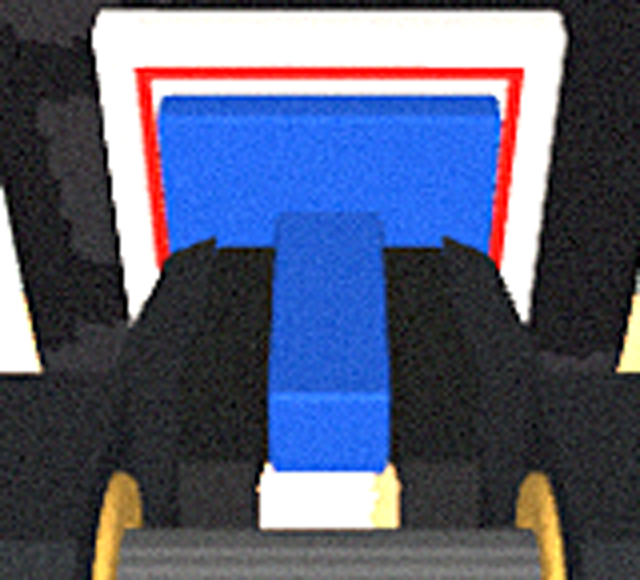

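```bash
python3 - <<'E'
from pnp import *
px=lambda l:[(x/4+165-.375,y/4+180-.375) for x,y in l]
img=np.array(px([(276,213),(383,213),(269,393),(389,393),(269,470),(387,470),(163,97),(497,97),(160,116),(499,116)]))
r=tile("w7",obj,img); print(r.round(1).tolist())
from chk import run
run("w7",[165,180],4,[(136,69),(523,69)],[(163,97),(497,97)],[(160,116),(499,116)],s=2.4)
# flush model: predicted pixels at slope offset, for tilt errors
_,K,M=load("w7"); A,c0=pose([588.77,201.45,np.radians(13.63),np.radians(19.35)])
O=np.array(obj,float); I=img
def f(p,full=False):
    # p: port shift along world x,y ; tile y,x offsets, tilt err, press
    c=c0+[p[0],p[1],0]-A[:,2]*p[5]
    rp=proj(K,M,np.array([(25,25,0),(25,-25,0)])@A.T+c)-np.array(px([(136,69),(523,69)]))
    Q=(O-[22,0,0])@R.from_euler('y',p[4],degrees=True).as_matrix().T+[22+p[3],p[2],0]
    return np.r_[rp.ravel(),(proj(K,M,Q@A.T+c)-I).ravel(),(p[5]-2.4)/2]
q=least_squares(f,[0,0,0,0,0,2.4]); print(q.x.round(2),q.fun.round(1))
E
```

```text
origin [577.1 198.6 113.6] slope 14.7 roll 0.2 yaw err 0.0 rms 0.57
in port frame [-3.6 -0.  -5.8]
[[0.5, -0.6], [-0.5, -0.5], [-0.4, -0.6], [0.2, -0.5], [0.3, 0.5], [-0.0, 0.6], [0.3, -0.7], [-0.4, -0.6], [-0.3, 1.1], [0.3, 1.2]]
port [580.5 199.5 117.9] res [-1.2   0.02  1.2   0.1 ]
tile y,x off, tilt err, yaw [-0.03 -1.66 16.67  0.06] res [-1.17  0.24  1.04  0.23 -1.96  0.11  2.08  0.11]
[-1.56 -0.35  0.02 -1.17  5.21  7.11] [ 0.2 -0.2 -0.2 -0.1  0.3 -0.5 -0.4 -0.4 -0.5 -0.4  0.5 -0.4  0.3  1.1
  0.2  1.1 -0.2 -0.9 -0.2 -0.9 -0.7  0.8  0.6  0.9  2.4]
```

```bash
python3 - <<'E'
from h import *
for fn,cols,r0,r1 in [("w4",(215,270),180,206),("w5",(205,285),178,204),("w7",(205,285),176,204)]:
    im,K,M=load(fn); p=im[r0:r1,cols[0]:cols[1]].mean(1).round().astype(int)
    print(fn); print([f"{r0+i}:{'/'.join(map(str,x))}" for i,x in enumerate(p)])
E
```

```text
w4
['180:16/15/16', '181:17/16/17', '182:17/15/15', '183:17/16/17', '184:16/15/15', '185:17/16/17', '186:17/16/16', '187:16/15/16', '188:17/16/16', '189:16/16/16', '190:16/14/15', '191:7/6/5', '192:54/56/58', '193:143/149/155', '194:123/128/133', '195:124/130/135', '196:130/136/141', '197:144/151/156', '198:169/175/182', '199:146/152/159', '200:142/147/154', '201:139/145/151', '202:141/147/152', '203:148/155/155', '204:144/151/158', '205:25/29/149']
w5
['178:17/15/16', '179:17/16/16', '180:13/12/12', '181:21/21/22', '182:76/79/82', '183:131/137/143', '184:125/130/135', '185:128/133/139', '186:133/138/144', '187:148/154/160', '188:169/175/181', '189:149/155/161', '190:142/149/154', '191:140/146/153', '192:140/146/152', '193:141/148/153', '194:151/156/157', '195:146/152/159', '196:26/30/150', '197:7/10/153', '198:15/18/153', '199:75/81/156', '200:159/166/159', '201:147/154/157', '202:140/149/155', '203:110/105/105']
w7
['176:17/16/17', '177:17/16/17', '178:17/16/17', '179:17/15/16', '180:15/14/15', '181:7/5/5', '182:54/56/59', '183:143/148/155', '184:123/129/134', '185:124/129/135', '186:128/134/139', '187:135/142/147', '188:159/165/172', '189:159/165/172', '190:144/150/157', '191:141/148/153', '192:140/145/152', '193:141/147/153', '194:144/150/154', '195:148/155/157', '196:112/116/154', '197:2/4/150', '198:7/10/153', '199:44/47/153', '200:129/136/159', '201:153/160/160', '202:141/150/156', '203:111/105/106']
```

>>> carry_out:
  deltas:
    - [[-0.7,0,-2],0]
    - [[-1.4,0,-4],0]
    - [[-2.2,0,-6.5],0]
    - [[-0.5,0,-7.3],0]
    - [[1.5,0,-7.9],0]
    - [[1.5,0,-7.9],0]
    - [[1.5,0,-7.9],0]
    - [[1.5,0,-7.9],0]

```text
time: 10.38
tool_pos: [573.8, 198.8, 152.3]
eef_rot: [0.0, 0.993, 0.119, -0.0]
wrist_force: [0.5, -0.9, -0.9]
width: 13.5
```

>>> carry_out:
  deltas:
    - [[0.5,0,1.5],0]
    - [[1,0,3],0]
    - [[1.2,0,4],0]
    - [[0.6,0,4.8],0]
    - [[-0.3,0,5.4],0]
    - [[-1.2,0,6],0]
    - [[-2.2,0,6.5],0]
    - [[-3.2,0,6.9],0]
  grip_force: 3

```text
time: 11.05
tool_pos: [570.7, 198.1, 145.7]
eef_rot: [-0.0, 0.993, 0.119, 0.0]
wrist_force: [0.6, 1.1, 2.1]
width: 14.0
```

```bash
cat > m.py <<'E'
from h import *
import sys
F=[];P=[]
for i in range(6): save("wrist",sys.argv[1]); s=bot.sense(); F.append(s["wrist_force"]);P.append(s["tool_pos"])
P=np.mean(P,0);F=np.mean(F,0); A=R.from_euler('z',13.63,degrees=True).as_matrix()@R.from_euler('y',-19.35,degrees=True).as_matrix()
print(s["time"],P.round(2),F.round(2),"F port",(A.T@(F+[0,0,.7])).round(2),"pivot port",(A.T@(P-[578.45,198.95,122.95])).round(2),s["width"])
im,K,M=load(sys.argv[1]); print([f"{195+i}:{'/'.join(map(str,x))}" for i,x in enumerate(im[195:215,220:275].mean(1).round().astype(int))])
E
python3 m.py w8
```

```text
11.35 [570.57 198.05 145.59] [ 0.05 -0.26  1.78] F port [ 0.81 -0.27  2.34] pivot port [ 0.07  0.98 23.97] 14.369238339014634
['195:63/68/149', '196:6/9/153', '197:5/8/153', '198:62/65/154', '199:162/169/160', '200:147/152/156', '201:144/151/157', '202:141/149/156', '203:115/108/106', '204:102/35/2', '205:106/45/15', '206:108/47/17', '207:109/48/18', '208:111/49/18', '209:131/60/23', '210:140/63/25', '211:123/54/20', '212:122/54/20', '213:123/54/19', '214:123/55/21']
```

>>> carry_out:
  deltas:
    - [[0,0,0.5],0]
    - [[0,0,1],0]
    - [[0,0,1.5],0]
    - [[0,0,1.5],0]
    - [[0,0,1.5],0]

```text
time: 11.77
tool_pos: [570.8, 198.1, 144.2]
eef_rot: [-0.0, 0.993, 0.119, 0.0]
wrist_force: [1.4, 0.4, 3.5]
width: 14.0
```

```bash
python3 m.py w9; python3 - <<'E'
from h import *
im,K,M=load("w7"); print([f"{195+i}:{'/'.join(map(str,x))}" for i,x in enumerate(im[195:215,220:275].mean(1).round().astype(int))])
from fit import pose
A,c=pose([588.77,201.45,np.radians(13.63),np.radians(19.35)])
for fn,s in [("w7",4),("w8",1),("w9",2)]:
    _,K,M=load(fn)
    for e in (0,5,10):
        Q=np.array([(25,0,0),(22,0,0)]+[(22+6*np.sin(np.radians(e)),0,6*np.cos(np.radians(e)))])
        Mm=M.copy(); Mm[2,3]+=2  # camera depth correction
        print(fn,e,proj(K,Mm,(Q-[0,0,s])@A.T+c)[:,1].round(2))
E
```

```text
12.0667 [570.75 198.11 144.15] [0.93 0.56 3.52] F port [2.37 0.32 3.64] pivot port [-0.22  1.   22.55] 14.10904813740017
['195:11/13/147', '196:7/10/152', '197:27/31/153', '198:98/105/158', '199:156/163/158', '200:143/150/153', '201:145/151/157', '202:140/148/155', '203:111/99/97', '204:103/36/4', '205:106/45/15', '206:109/48/19', '207:109/48/18', '208:111/49/18', '209:131/59/23', '210:140/62/25', '211:123/54/20', '212:122/54/20', '213:123/55/20', '214:123/54/20']
['195:147/154/157', '196:107/111/153', '197:2/4/149', '198:8/11/153', '199:44/48/154', '200:129/136/159', '201:153/160/159', '202:141/150/156', '203:110/103/104', '204:110/39/3', '205:104/44/16', '206:105/47/18', '207:107/47/17', '208:111/49/19', '209:131/59/23', '210:134/60/24', '211:123/54/19', '212:123/54/20', '213:124/55/21', '214:124/55/20']
w7 0 [197.45 201.99 209.4 ]
w7 5 [197.45 201.99 208.58]
w7 10 [197.45 201.99 207.7 ]
w8 0 [197.17 201.76 209.26]
w8 5 [197.17 201.76 208.43]
w8 10 [197.17 201.76 207.54]
w9 0 [197.08 201.69 209.21]
w9 5 [197.08 201.69 208.37]
w9 10 [197.08 201.69 207.48]
```

```bash
python3 - <<'E'
from h import *
for fn in ["w4","w7","w9"]:
    im,K,M=load(fn); p=cv2.GaussianBlur(im,(3,3),0).astype(float)[:,238:255].mean((1,2)); d=np.diff(p)
    print(fn,[(r,round(p[r]),round(p[r+3]),round(float(np.sum(np.arange(r,r+3)*np.abs(d[r:r+3]))/np.sum(np.abs(d[r:r+3]))+.5),2)) for r in range(190,312) if abs(p[r+3]-p[r])>4 and abs(d[r+1])>=max(abs(d[r]),abs(d[r+2]))])
E
```

```text
w4 [(191, 21, 133, 192.21), (195, 130, 163, 196.63), (198, 163, 146, 199.24), (203, 151, 66, 204.49), (205, 85, 104, 206.4), (207, 90, 49, 208.67), (210, 49, 69, 211.61), (237, 71, 46, 238.41), (267, 49, 69, 268.42), (293, 73, 209, 294.39), (301, 212, 204, 302.39), (307, 204, 213, 308.6), (310, 213, 41, 311.55)]
w7 [(195, 144, 62, 196.21), (198, 62, 151, 199.41), (201, 151, 66, 202.81), (207, 58, 70, 208.33), (231, 66, 57, 232.5), (276, 56, 75, 277.63), (279, 75, 66, 280.26), (296, 62, 200, 297.74), (302, 209, 214, 303.23), (306, 213, 207, 307.16), (310, 207, 40, 311.54)]
w9 [(193, 153, 59, 194.44), (196, 59, 146, 197.6), (202, 140, 54, 203.22), (207, 58, 72, 208.42), (209, 70, 66, 210.51), (231, 66, 57, 232.2), (278, 58, 73, 279.06), (280, 73, 65, 281.72), (297, 68, 209, 298.4), (305, 213, 205, 306.47), (310, 207, 41, 311.54)]
```

```bash
cat > tilt.py <<'E'
from fit import *
d=cams.get_image("wrist"); K=np.array(d["K"]); H=np.linalg.inv(np.array(d["hand_eye"]))
F=np.array([(22,0),(22,6),(7,6),(7,38),(-7,38)],float)
def rows(x0,z0,e,dl):
    c,s=np.cos(np.radians(e)),np.sin(np.radians(e))
    X=x0+F[:,0]*c-F[:,1]*s; Z=z0-(F[:,0]*s+F[:,1]*c)   # tool z is down
    P=np.c_[X,0*X,Z,np.ones(5)]@H.T; P=P[:,:3]@R.from_euler('x',dl,degrees=True).as_matrix().T
    return K[1,1]*P[:,1]/P[:,2]+K[1,2]
def go(obs):
    g4=np.array([208.7,211.2,238.4,268.4,294.4])
    def f(p):
        r=[rows(p[0],p[1],0,p[2])-g4]
        for i,o in enumerate(obs): r.append(rows(*p[3+3*i:6+3*i],p[2])-np.array(o))
        return np.concatenate(r)
    q=least_squares(f,[0,29,0]+[0,29,19]*len(obs)); C=np.linalg.inv(q.jac.T@q.jac)
    print("w4",q.x[:3].round(2)); print(q.x[3:].reshape(-1,3).round(2),"sd/px",np.sqrt(np.diag(C))[5::3].round(2)); print(q.fun.reshape(-1,5).round(2))
if __name__=="__main__":
    go([[202.8,209.3,232.5,279.,297.7],[203.2,209.5,232.2,280.4,298.4]])
E
python3 tilt.py
```

```text
w4 [ 2.27 31.38 -1.08]
[[ 8.55 31.94 17.7 ]
 [ 9.02 31.63 19.36]] sd/px [2.69 2.7 ]
[[-0.36  0.89 -0.53 -0.42  0.42]
 [ 0.05  0.47 -0.61 -0.35  0.43]
 [-0.28  0.65 -0.39 -0.33  0.34]]
```

>>> carry_out:
  deltas:
    - [[0,0,0],0]
    - [[0,0,0],0]
    - [[-1,0,-3],0]
    - [[-2,0,-5.7],0]
    - [[-0.5,0,-6.3],0]
    - [[1.1,0,-6.8],0]
    - [[1.1,0,-6.8],0]
    - [[1.1,0,-6.8],0]
  grip_force: 20

```text
time: 12.78
tool_pos: [571.7, 198.3, 150.6]
eef_rot: [-0.0, 0.993, 0.119, -0.0]
wrist_force: [0.7, -0.1, -1.1]
width: 13.9
```

>>> carry_out:
  deltas:
    - [[0.5,0,1.5],0]
    - [[1,0,3],0]
    - [[1.3,0,4],0]
    - [[1.4,0,4.7],0]
    - [[1.3,0,5.5],0]
    - [[1.2,0,6.1],0]
    - [[1.2,0,6.1],0]
    - [[1.2,0,6.1],0]
  grip_force: 4

```text
time: 13.45
tool_pos: [573.1, 198.7, 145.1]
eef_rot: [-0.0, 0.993, 0.119, 0.0]
wrist_force: [1.4, 0.3, 3.2]
width: 14.2
```

```bash
python3 m.py w10 | head -1; python3 - <<'E'
from h import *
im,K,M=load("w10"); p=cv2.GaussianBlur(im,(3,3),0).astype(float)[:,238:255].mean((1,2)); d=np.diff(p)
print([(r,round(p[r]),round(p[r+3]),round(float(np.sum(np.arange(r,r+3)*np.abs(d[r:r+3]))/np.sum(np.abs(d[r:r+3]))+.5),2)) for r in range(185,302) if abs(p[r+3]-p[r])>4 and abs(d[r+1])>=max(abs(d[r]),abs(d[r+2]))])
E
```

```text
13.75 [573.03 198.64 144.93] [0.71 0.25 3.33] F port [2.04 0.08 3.55] pivot port [ 2.24  0.98 22.51] 13.563207065759531
[(188, 134, 165, 189.36), (190, 159, 148, 191.59), (197, 154, 61, 198.41), (200, 61, 101, 201.22), (202, 107, 55, 203.64), (207, 58, 72, 208.36), (209, 70, 66, 210.53), (231, 66, 57, 232.22), (278, 59, 72, 279.09), (280, 73, 65, 281.72), (297, 69, 210, 298.39)]
```

>>> carry_out:
  deltas:
    - [[0,0,0],0]
    - [[0,0,0],0]
    - [[0.2,0,0.5],0]
    - [[0.4,0,1.0],0]
    - [[0.4,0,1.0],0]
    - [[0.4,0,1.0],0]
    - [[0.4,0,1.0],0]
  grip_force: 12

```text
time: 14.33
tool_pos: [573.3, 198.7, 143.8]
eef_rot: [0.0, 0.993, 0.119, -0.0]
wrist_force: [0.5, -0.5, 4.3]
width: 13.6
```

```bash
python3 m.py w11 | head -1; python3 - <<'E'
from h import *
from tilt import go
im,K,M=load("w11"); p=cv2.GaussianBlur(im,(3,3),0).astype(float)[:,238:255].mean((1,2)); d=np.diff(p)
print([(r,round(p[r]),round(p[r+3]),round(float(np.sum(np.arange(r,r+3)*np.abs(d[r:r+3]))/np.sum(np.abs(d[r:r+3]))+.5),2)) for r in range(185,302) if abs(p[r+3]-p[r])>4 and abs(d[r+1])>=max(abs(d[r]),abs(d[r+2]))])
b=save("side","side11")[0][90:150,200:280]
o=np.clip(im[180:325,165:325]*2.,0,255).astype(np.uint8)
O=np.zeros((580,800,3),np.uint8); O[:453,:500]=cv2.resize(o,(500,453),interpolation=cv2.INTER_CUBIC); O[:225,500:]=cv2.resize(b,(300,225),interpolation=cv2.INTER_CUBIC)
O[230:455,500:]=cv2.resize(save("top","top11")[0],(300,225))
cv2.imwrite("pics/l.png",O[:460])
E
```

```text
14.6333 [573.27 198.7  143.76] [ 0.51 -0.43  4.3 ] F port [ 2.02 -0.54  4.59] pivot port [ 2.09  0.98 21.32] 14.10065672639544
[(188, 134, 162, 189.24), (190, 159, 148, 191.67), (197, 154, 62, 198.39), (199, 77, 121, 200.68), (202, 121, 54, 203.46), (207, 58, 72, 208.46), (231, 65, 57, 232.37), (278, 59, 72, 279.09), (280, 72, 65, 281.69), (297, 69, 211, 298.39)]
```

View pics/l.png

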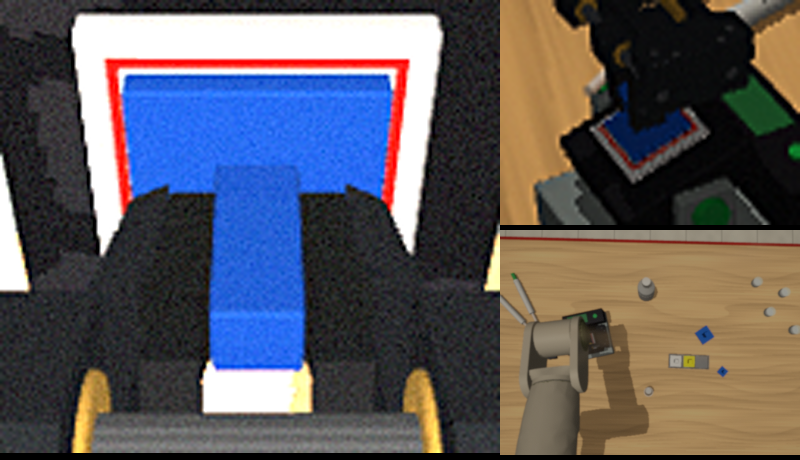

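```bash
python3 -c "
from bench import bot
print(bot.job_done())"
```

```text
the job is handed in; nothing more can be done
None
```

The blue tile is off the tray, pressed smooth side down on the reader's port and still held in the gripper. I handed the job in at about 14.6 s; no verdict was reported.

**Choosing and gripping:** I took the blue tile standing in the tray pocket; the larger and smaller blue tiles loose on the bench were the look-alikes.

**Tilting:** The arm's moves cannot tilt the tool. I gripped the post lightly and dragged the tile's uphill edge down the port face, so the tile swung in the jaws until it lay on the slope. The first pass left it a few degrees short and about 2 mm low. I lifted it and laid it down again twice to correct that.

**Last checks:**

| Check | Result |
|---|---|
| Slope | Image fit just before the final placing: tile 19.4°, port about 19.35°, good to about 1–2°. The tile looked the same in the camera afterwards; I did not redo the fit. |
| Centring | About 0.3 mm off along the slope, and gaps to the red outline even left and right |
| Squareness | Yaw error about 0° in an earlier fit, and it still looked square in the last picture |
| Press | 4.6 N on the face, so the plate should be about 3.5 mm in, with a 12 N grip |
| Bystanders | White and yellow tiles, cup and bottle where they were |

**Disagreements:**
- Early single-image fits of the tilt and of the plate's depth differed by several degrees and millimetres, because the wrist camera's calibration is about 2 mm out. I relied on comparing pictures with each other and with the force reading.
- About 2 N of sideways friction remains along the slope.

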